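# Hang the wire cleaning basket on the drip stand's two hooks

### The arm

A 6-joint arm with a two-finger parallel gripper is mounted at the origin on the work surface. World frame = base frame: x ahead of the robot, y to its left, z up, the work surface at z = 0. Lengths are in m, angles in rad, forces in N, time in s.
With the tool pointing down it reaches from about 0.35 to 0.975 m from the base axis. Payload 4.9 kg.
Tool frame: the origin (TCP) lies at the very end of the fingers, on their centre line; the grasp point (between the pads) lies 19 mm behind it; z points along the fingers, y is the line along which they close (so a half turn about z gives the same grasp; the last joint's range is limited). The gripper opens to 85 mm and grips with 20 to 120 N. Pads are 22 mm wide; open, the fingers measure 114 mm over their backs; the gripper's body (76 mm by 85 mm) begins 54 mm behind the grasp point. The pads swing forward as they close: fully open they stand 13 mm farther back than shut.
Start: joints at [-1.334, 0.053, 1.613, -0, 1.476, -0.119], TCP at [0.218, -0.586, 0.231] pointing down, gripper open.
Joint ranges: [-3.01, 3.01], [-1.01, 2.22], [0.06, 2.58], [-1.02, 4.17], [0.09, 2.62], [-3.14, 3.14]. Speed limits (rad/s): [2.57, 2.57, 3.14, 3.14, 3.14, 3.14].

### API

Orientations are given as a rotation vector (axis times angle).
In Python, from station import ctrl gives the robot as it stands. The module is installed in compiled form; this text tells all that it offers.
- The arm moves only by the tool jog_arm, never from a script. Its argument "steps" is a list of rows, each an object with "delta_rot": the turn, a rotation vector about the tool's x, y, z in degrees, a list of three; "linear": the shift along the tool's x, y, z in m, a list of three; "grip": the finger opening in m, from 0 to 0.0854. In form: [{"delta_rot": [rx, ry, rz], "linear": [x, y, z], "grip": grip}, ...]. A call has 1 to 10 rows; each row shifts and turns the commanded pose from where the row before left it, along the tool's axes as they then stand; what a row does not reach is not made up. A row lasts 1/10 s, in which the tool goes at most 50 mm and 8.59 degrees, less where a joint would pass 70% of its speed; a pose out of reach is approached as far as the arm can. A call with a gripper value outside its range is refused whole. The fingers move at their own pace and stop on an object; "newtons" is the grip in N (left out, the last holds). Time passes only in rows, so rows that do not move let the fingers close. It gives the time, the measured TCP pose, the force, the opening and the grip force at its end, in the units of the state.
- ctrl.get_obs(): the state, without advancing time (a new reading comes with each control period).
- ctrl.get_image(name): name is "scene" or "top"; returns (picture, depth): 384x512x3 uint8, red, green, blue; 384x512 float32, m along the optical axis (not along the pixel's ray), 0 where there is no reading.
- ctrl.camera_info(name): a dict with "camera_matrix" (3x3 intrinsics, pixels), "distortion" ([k1, k2, p1, p2, k3] as OpenCV has them; the pictures are not rectified), "R" (3x3) and "t" (3): a world point X has camera coordinates R X + t. Camera axes: x right, y down, z forward; pixel columns grow to the right and rows downward; lengths in m; the calibration is good to about 2 mm. A picture is of the moment at which its call begins. camera_info takes no time and is no camera call.
- ctrl.finish_job(): hands the job in; it is judged then, once.
The state is a dict: "t": time; "q": joint angles; "dq": joint speeds; "effort": joint torques, N m; "tool_pos": TCP position; "tool_rot": TCP orientation; "contact_force": force on the tool from outside, world axes, zero at the start; "wrist_torque": the same for the moment, N m; "opening": finger opening in m; "grip_force": force on a finger pad.
Only numpy, scipy, OpenCV 4.12 (cv2) and the standard library are available. Lean on these libraries where they do the work, as an engineer would, in place of code of your own. Each camera call takes 0.05 s, during which the arm holds its last target. There are 200 camera calls.

### The job

Lift the wire parts basket off the rubber drip mat and hang it by its top bar on the two hooks of the drip stand. Each of the two raised bends in the bar must sit fully down over its own hook: feel for the hooks by letting the bar down on them lightly and sliding it along, because they are thin strip and must not be forced, and keep hold until both bends are home. Then let go and leave it hanging still over the tray, and leave the other things on the bench where they are.

Things in the scene. Friction and masses are not known exactly. Their poses are not given: they have to be found in the camera images.
- basket_grip (a point): Centre of the black plastic sleeve (14 mm thick across the bar, 46 mm long along it, 18 mm high) in the middle of the wire basket's top bar: the place to grasp from above, fingers closing across the bar. The bar is 6 mm round wire, its centre line at this height. Axes: y along the bar, z up. Either way round is as good for hanging.
- basket_foot (a point): Centre of the underside of the steel wire basket, 150 mm below the sleeve's centre. The basket is 80 mm (x) by 304 mm (y), its rim 50 mm high; a wire at each end rises from the rim to the top bar. It weighs 0.3 to 0.65 kg and balances under the sleeve. It stands on the 4 mm mat.
- bend_a (a point): Inner top of one raised bend of the bar, where the hook ends up when seated: 90 mm from the sleeve's centre along the basket's -y, 11 mm above the bar's centre line. The bend is an upside-down U, 9.4 mm clear inside, 12 mm at its mouth, 14 mm high: a bar lying on the hooks with its straight wire is 14 mm higher than a seated one.
- bend_b (a point): The same point of the other bend, 90 mm from the sleeve along the basket's +y.
- hook_line (a point): Point fixed on the drip stand, midway between its posts, 193 mm above the bench: nominal height of the top of the hooks at their seats, on the line of the two seats. Axes: y along the crossbar, x from the hooks' tips back to the crossbar, z up. The real seats may lie up to 24 mm to either side (y) and 4 mm higher or lower: seated bends have z within 4 mm of 0 here, x within 5 mm.
- hook_plate_bar (a point): Middle of the fixed stand's crossbar (12 mm round, 200 mm high), 86 mm behind hook_line. A dark steel plate is clamped on it by hand, up to 24 mm to either side (y) and turned a little up or down: not measured, to be felt; it does not slip. From it two hooks of steel strip 6 mm wide, 180 mm apart, reach forward to seats 10 mm long at hook_line; tips turn up 16 mm before that, to 220 mm at most. Over 20 N bends them.
- stand_tray (a point): Centre of the underside of the stand's steel drip tray, 180 mm (x) by 430 mm (y), 14 mm high. A post 12 mm thick stands at each end, 198 mm to either side of the middle, carrying the crossbar along the tray's back.
- loupe: black eyeglass loupe, 34 mm across, 28 mm high, standing on the mat; origin under its centre; not to be disturbed
- jar: small clear glass jar, 42 mm across, 42 mm high, standing on the mat; origin under its centre; not to be disturbed
- rinse_bottle: amber glass bottle, 56 mm across, 140 mm high, standing behind the drip stand; origin under its centre; not to be disturbed
- driver_stand: round stand of small screwdrivers, 90 mm across, 103 mm high; origin under its centre; not to be disturbed
- wire_spool: white wire spool, 56 mm across, 30 mm high, standing on a corner of the mat; origin under its centre; not to be disturbed
- scrub_brush: small brush 130 mm long, lying on the bench near the robot; not to be disturbed

How it is judged:
On the way, in this order (a step that is already met when the one before it is completed fails the run):
1. the basket is lifted clear of the mat (sleeve more than 190 mm above the bench) (height (world z) of basket_grip above 0.19 m), for 0.1 s.
2. both bends are down on their hooks, which carry some of the weight, while the gripper still holds the basket (z of bend_a in the frame of hook_line between -0.008 and 0.0065 m and x of bend_a in the frame of hook_line between -0.012 and 0.012 m and z of bend_b in the frame of hook_line between -0.008 and 0.0065 m and x of bend_b in the frame of hook_line between -0.012 and 0.012 m and y of basket_grip in the frame of hook_line between -0.032 and 0.032 m and contact force between the fingers and basket above 1 N and contact force between basket and stand above 1 N), for 0.3 s.
At the end, for the whole second after the job is handed in: Both bends sit on the stand's two hooks: inner tops 8 mm below to 6.5 mm above hook_line and within 12 mm of the seat line front to back, sleeve within 32 mm of the stand's middle; the basket is let go, hangs plumb to 0.15 rad and is still (under 30 mm/s) (z of bend_a in the frame of hook_line between -0.008 and 0.0065 m and x of bend_a in the frame of hook_line between -0.012 and 0.012 m and z of bend_b in the frame of hook_line between -0.008 and 0.0065 m and x of bend_b in the frame of hook_line between -0.012 and 0.012 m and y of basket_grip in the frame of hook_line between -0.032 and 0.032 m and contact force between the fingers and basket below 0.1 N and linear speed of basket below 0.03 m/s and angle between basket_grip's own z axis and vertical below 0.15 rad); the robot touches nothing.
It fails at once if the hooks or the stand are forced: more than 20 N on the stand (contact force between anything else and stand above 20 N).
It fails at once if another thing on the bench is pushed more than 25 mm (distance of any of loupe, jar, rinse_bottle, driver_stand, wire_spool, scrub_brush from where it was at the start of the episode above 0.025 m).
It also fails if it takes over 72 s, if anything falls off the work surface, if the arm or the gripper's body presses on something with over 40 N, if the wrist force passes 120 N, or if a joint passes its speed limit or range.

## Working session

There is one attempt and no reset: what is moved stays moved. The work goes in short steps, Python scripts to look and compute and a tool call to move; the robot and the scene stay as the last step left them, time stands still between calls to the robot, and variables do not carry over. Pictures are saved under pics/ and viewed, at most 10 in all, crops included, and the job is handed in when it is done.

Besides the shell and the picture viewer there is one more tool, called as name([rows], argument=value, ...), one row to a line, values as JSON. jog_arm: Moves the arm, as the interface text tells. Its arguments: {"type":"object","properties":{"steps":{"type":"array"},"newtons":{"type":"number"}},"required":["steps"]}

```bash
mkdir -p pics
cat > h.py <<'E'
import numpy as np, cv2
from station import ctrl
def cloud(name):
    im,d=ctrl.get_image(name); c=ctrl.camera_info(name)
    K=np.array(c["camera_matrix"]);D=np.array(c["distortion"]);R=np.array(c["R"]);t=np.array(c["t"])
    v,u=np.mgrid[0:384,0:512]
    n=cv2.undistortPoints(np.stack([u,v],-1).reshape(-1,1,2).astype(np.float64),K,D).reshape(384,512,2)
    P=np.dstack([n*d[...,None],d]); X=(P-t)@R
    X[d==0]=np.nan
    return im,X
def save(im,f,s=1):
    cv2.imwrite("pics/"+f,cv2.resize(im[...,::-1],None,fx=s,fy=s,interpolation=cv2.INTER_CUBIC))
E
python3 - <<'E'
from h import *
for n in("scene","top"):
    im,X=cloud(n); save(im,n+"0.png",1.5); np.savez("/tmp/"+n,im=im,X=X)
    c=ctrl.camera_info(n); print(n,-np.array(c["R"]).T@c["t"],c["R"][2],np.array(c["camera_matrix"])[0])
print(ctrl.get_obs())
E
```

```text
scene [1.01607168 0.66404795 0.85361961] [-0.40801713 -0.59188898 -0.6951183 ] [460.74028862   0.         253.01696875]
top [0.40841961 0.02698108 1.05211377] [ 0.19333916  0.01639142 -0.98099505] [401.91028347   0.         258.5234447 ]
{'t': 0.1, 'q': array([-1.33399824e+00,  5.32592294e-02,  1.61411752e+00, -1.31799962e-05,
        1.47601619e+00, -1.18997796e-01]), 'dq': array([ 1.88448228e-03, -4.30186728e-04, -4.69052435e-03, -3.90085253e-04,
        1.78478866e-03,  5.31342714e-05]), 'effort': array([-2.37519453e-04, -3.94906676e+01, -3.71362031e+01, -1.14212141e-04,
        3.93681752e-03, -7.24481339e-06]), 'tool_pos': array([ 0.21757831, -0.58531697,  0.23022897]), 'tool_rot': array([-3.09024317e+00, -5.55623696e-01,  1.86931665e-04]), 'contact_force': array([ 0.20684216,  0.06595391, -0.37257971]), 'wrist_torque': array([ 0.0382419 , -0.01842208, -0.04295108]), 'grip_force': 0.0, 'opening': 0.08507528043888658}
```

View pics/scene0.png

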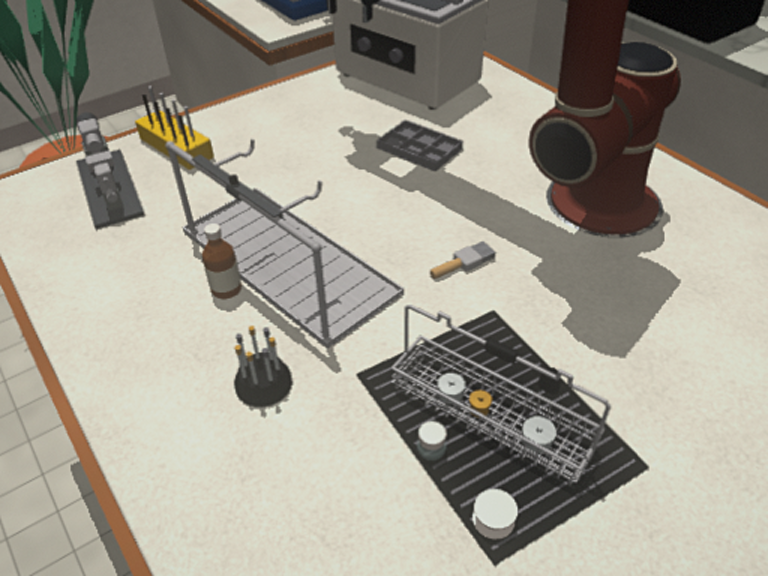

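View pics/top0.png

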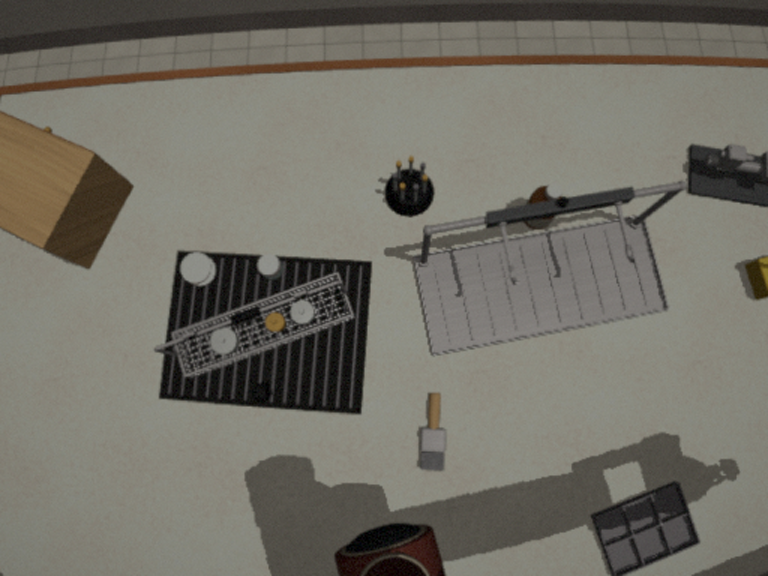

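Scene: the basket is on the mat with the sleeve at (500,348) in the scene view and (246,314) in the top view. The stand is at right in the top view, with its crossbar from (428,230) to (683,186) and hook tips near (512,280) and (630,258). The loupe is at (262,390).

Run:
```python
from h import *
np.set_printoptions(precision=4,suppress=True)
def fit(P):
    m=np.median(P[:,:2],0); c=P[:,:2].mean(0); u=np.linalg.svd(P[:,:2]-c,full_matrices=False)[2][0]; s=(P[:,:2]-c)@u
    return c,u,np.degrees(np.arctan2(u[1],u[0])),s.min(),s.max(),c+u*(s.min()+s.max())/2,P[:,2].mean(),len(P)
for n in("scene","top"):
    f=np.load("/tmp/"+n+".npz");im=f["im"].astype(int);X=f["X"];x,y,z=X[...,0],X[...,1],X[...,2]
    print("==",n)
    B=(x>.35)&(x<.75)&(y>.1)&(y<.62)&(z>.13)&(z<.185)
    print("basket bar",*fit(X[B]))
    S=B&(im.max(-1)<60); print("sleeve",*fit(X[S]),X[S][:,2].max())
    C=(x>.45)&(x<1)&(y>-.65)&(y<-.03)&(z>.185)&(z<.23)
    P=X[C]; c,u=fit(P)[:2]
    if u[1]<0:u=-u
    w=np.array([-u[1],u[0]]); 
    for k in range(3):
        d=(P[:,:2]-c)@w; keep=abs(d-np.median(d))<.012; c,u=fit(P[keep])[:2]; u=u*np.sign(u[1]); w=np.array([-u[1],u[0]])
    print("crossbar",*fit(P[keep]))
    T=(x>.4)&(x<1)&(y>-.7)&(y<0.)&(z>.006)&(z<.02)
    Q=X[T][:,:2].astype(np.float32); 
    r=cv2.minAreaRect(Q); print("tray",r,len(Q))
    m=fit(P[keep])[5]; w=-w if w[0]>0 else w   # toward robot
    H=(x>.4)&(x<1)&(y>-.7)&(y<0)&(z>.15)&(z<.23)
    P=X[H]; f_=(P[:,:2]-m)@w; a=(P[:,:2]-m)@u
    k=(f_>.03)&(f_<.13)
    o=np.c_[f_,a,P[:,2]][k]; o=o[np.argsort(o[:,1])]
    for lo,hi in((-.2,0),(0,.2)):
        g=o[(o[:,1]>lo)&(o[:,1]<hi)]; g=g[np.argsort(g[:,0])]; print(len(g)); print(g[::max(1,len(g)//14)])
    L=(x>.35)&(x<.6)&(y>.1)&(y<.62)&(z>.02)&(z<.036)&(im.max(-1)<45); print("loupe",np.median(X[L],0) if L.any() else None)
    dpt=(x>.4)&(x<1.2)&(y>.35)&(y<1)&(z>.2); print("tall left",np.nanmin(X[dpt],0) if dpt.any() else 0,np.nanmax(X[dpt],0) if dpt.any() else 0)
```

```text
== scene
basket bar [0.5444 0.2699] [-0.3196  0.9475] 108.63960723844113 -0.16268112597251375 0.14597357429847166 [0.547 0.262] 0.15680634768506554 696
sleeve [0.5484 0.2633] [-0.3246  0.9459] 108.93885909786606 -0.023110300611048195 0.07825538999593737 [0.5394 0.2894] 0.15834983372076464 207 0.16645341013569767
crossbar [ 0.6862 -0.2037] [-0.1583  0.9874] 99.10691701717705 -0.21386473674977421 0.17588152545148947 [ 0.6892 -0.2225] 0.21002014458743487 929
tray ((0.6962647438049316, -0.3499107360839844), (0.5925254225730896, 0.6994093060493469), 0.14191684126853943) 2413
95
[[ 0.0305 -0.0792  0.199 ]
 [ 0.0369 -0.0795  0.1988]
 [ 0.0423 -0.0791  0.1964]
 [ 0.0476 -0.0854  0.2001]
 [ 0.0523 -0.0836  0.1986]
 [ 0.0579 -0.0783  0.1983]
 [ 0.0644 -0.0786  0.1981]
 [ 0.0717 -0.0791  0.2005]
 [ 0.0771 -0.0834  0.196 ]
 [ 0.0843 -0.0814  0.1904]
 [ 0.0885 -0.0777  0.1931]
 [ 0.0948 -0.0772  0.1935]
 [ 0.0979 -0.0797  0.2001]
 [ 0.1004 -0.079   0.1993]
 [ 0.1025 -0.0774  0.199 ]
 [ 0.1054 -0.0788  0.2092]]
107
[[0.0309 0.0981 0.1995]
 [0.0356 0.0958 0.1986]
 [0.0406 0.1014 0.2017]
 [0.0476 0.
[... 1060 characters left out ...]
0555 -0.0812  0.1985]
 [ 0.0606 -0.0817  0.1997]
 [ 0.065  -0.0806  0.1994]
 [ 0.0704 -0.0805  0.202 ]
 [ 0.0741 -0.0842  0.196 ]
 [ 0.0784 -0.0834  0.1951]
 [ 0.0839 -0.0813  0.1906]
 [ 0.0884 -0.0849  0.1967]
 [ 0.0942 -0.0786  0.1966]
 [ 0.097  -0.0824  0.2149]
 [ 0.0989 -0.0859  0.2107]]
101
[[0.0307 0.0985 0.2013]
 [0.0352 0.097  0.1998]
 [0.0406 0.0938 0.2003]
 [0.0456 0.0989 0.1969]
 [0.0494 0.0932 0.1985]
 [0.0553 0.0991 0.1988]
 [0.0598 0.0976 0.1976]
 [0.065  0.0969 0.1996]
 [0.0693 0.0979 0.1994]
 [0.074  0.0966 0.1989]
 [0.0773 0.0963 0.1933]
 [0.0837 0.0948 0.1897]
 [0.0892 0.0972 0.1962]
 [0.0953 0.098  0.2048]
 [0.0997 0.099  0.2053]]
loupe [0.4316 0.2656 0.0317]
tall left 0 0
```

jog_arm([
  {"delta_rot":[0,0,-8.4],"linear":[0,0,-0.004],"grip":0.085},
  {"delta_rot":[0,0,-8.4],"linear":[0,0,-0.004],"grip":0.085},
  {"delta_rot":[0,0,-8.4],"linear":[0,0,-0.004],"grip":0.085},
  {"delta_rot":[0,0,-8.4],"linear":[0,0,-0.004],"grip":0.085},
  {"delta_rot":[0,0,-8.4],"linear":[0,0,-0.004],"grip":0.085},
  {"delta_rot":[0,0,-8.4],"linear":[0,0,-0.004],"grip":0.085},
  {"delta_rot":[0,0,-8.4],"linear":[0,0,-0.004],"grip":0.085},
  {"delta_rot":[0,0,-8.4],"linear":[0,0,-0.004],"grip":0.085},
  {"delta_rot":[0,0,-8.4],"linear":[0,0,-0.004],"grip":0.085},
  {"delta_rot":[0,0,-8.4],"linear":[0,0,-0.004],"grip":0.085},
])

```text
t: 1.1
tool_pos: [0.2176, -0.5855, 0.2707]
tool_rot: [-1.918, -2.487, -0.001]
contact_force: [0.1, 0.5, 0.0]
opening: 0.0852
grip_force: 0.0
```

jog_arm([
  {"delta_rot":[0,0,-4.2],"linear":[0,0,0],"grip":0.085},
  {"delta_rot":[0,0,0],"linear":[0.029,0.0243,0],"grip":0.085},
  {"delta_rot":[0,0,0],"linear":[0.029,0.0243,0],"grip":0.085},
  {"delta_rot":[0,0,0],"linear":[0.029,0.0243,0],"grip":0.085},
  {"delta_rot":[0,0,0],"linear":[0.029,0.0243,0],"grip":0.085},
  {"delta_rot":[0,0,0],"linear":[0.029,0.0243,0],"grip":0.085},
  {"delta_rot":[0,0,0],"linear":[0.029,0.0243,0],"grip":0.085},
  {"delta_rot":[0,0,0],"linear":[0.029,0.0243,0],"grip":0.085},
  {"delta_rot":[0,0,0],"linear":[0.029,0.0243,0],"grip":0.085},
  {"delta_rot":[0,0,0],"linear":[0.029,0.0243,0],"grip":0.085},
])

```text
t: 2.1
tool_pos: [0.3419, -0.2671, 0.2708]
tool_rot: [-1.834, -2.55, -0.0]
contact_force: [-0.3, 0.8, 0.2]
opening: 0.085
grip_force: 0.0
```

jog_arm([
  {"delta_rot":[0,0,0],"linear":[0.029,0.0243,0],"grip":0.085},
  {"delta_rot":[0,0,0],"linear":[0.029,0.0243,0],"grip":0.085},
  {"delta_rot":[0,0,0],"linear":[0.029,0.0243,0],"grip":0.085},
  {"delta_rot":[0,0,0],"linear":[0.029,0.0243,0],"grip":0.085},
  {"delta_rot":[0,0,0],"linear":[0.029,0.0243,0],"grip":0.085},
  {"delta_rot":[0,0,0],"linear":[0.029,0.0243,0],"grip":0.085},
  {"delta_rot":[0,0,0],"linear":[0.029,0.0243,0],"grip":0.085},
  {"delta_rot":[0,0,0],"linear":[0.029,0.0243,0],"grip":0.085},
  {"delta_rot":[0,0,0],"linear":[0.029,0.0243,0],"grip":0.085},
  {"delta_rot":[0,0,0],"linear":[0.029,0.0243,0],"grip":0.085},
])

```text
t: 3.1
tool_pos: [0.4798, 0.0853, 0.2709]
tool_rot: [-1.833, -2.551, 0.001]
contact_force: [0.9, 0.2, 0.5]
opening: 0.085
grip_force: 0.0
```

jog_arm([
  {"delta_rot":[0,0,0],"linear":[0.029,0.0243,0],"grip":0.085},
  {"delta_rot":[0,0,0],"linear":[0.029,0.0243,0],"grip":0.085},
  {"delta_rot":[0,0,0],"linear":[0.029,0.0243,0],"grip":0.085},
  {"delta_rot":[0,0,0],"linear":[0.029,0.0243,0],"grip":0.085},
  {"delta_rot":[0,0,0],"linear":[0.029,0.0243,0],"grip":0.085},
  {"delta_rot":[0,0,0],"linear":[0,0,0],"grip":0.085},
])

```text
t: 3.7
tool_pos: [0.5488, 0.263, 0.2698]
tool_rot: [-1.828, -2.553, 0.001]
contact_force: [0.2, -0.3, -0.4]
opening: 0.0852
grip_force: 0.0
```

Run:
```python
from h import *
np.set_printoptions(precision=4,suppress=True)
im,X=cloud("scene"); save(im[150:384,200:460],"s1.png",2.5)
o=ctrl.get_obs(); print(o["tool_pos"],o["tool_rot"],o["q"])
f=np.load("/tmp/top.npz");im=f["im"].astype(int);X=f["X"]
P=X.reshape(-1,3); c=np.array([.5475,.2625]);u=np.array([-.319,.948]);w=np.array([.948,.319])
a=(P[:,:2]-c)@u;b=(P[:,:2]-c)@w
k=(abs(a)<.17)&(abs(b)<.03)&(P[:,2]>.13)&(P[:,2]<.18)
dark=im.reshape(-1,3).max(-1)<60
s=k&dark&(abs(a)<.04)
print(s.sum(),a[s].min(),a[s].max(),np.median(b[s]),np.median(P[s,2]),"bar ext",a[k].min(),a[k].max(),np.polyfit(a[k],b[k],1))
```

```text
[0.5484 0.2613 0.27  ] [-1.8294 -2.5524  0.003 ] [ 0.3222 -0.007   1.6094 -0.      1.5415 -0.0049]
137 -0.02495012776356425 0.02270477914903891 -0.00604653690041801 0.16242865637407938 bar ext -0.15577221461989568 0.15257990902290752 [-0.0015 -0.0049]
```

View pics/s1.png

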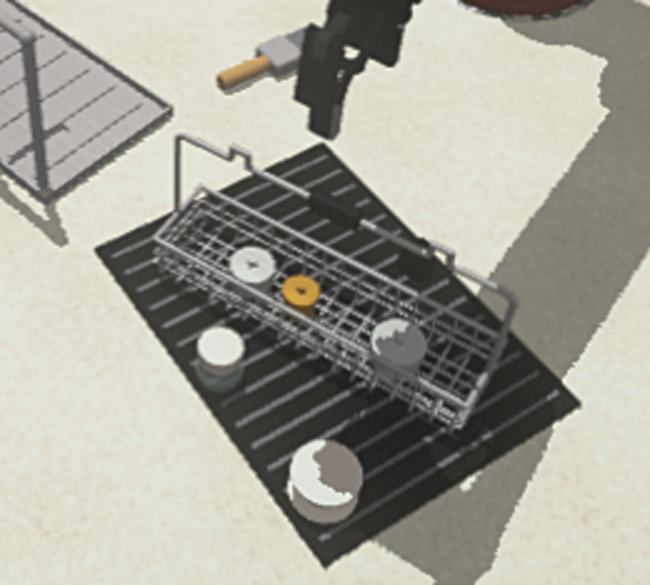

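The gripper is above the sleeve, with fingertips at (320,120), the sleeve at (335,210) and the finger line across the bar. Next I descend and grasp.

jog_arm([
  {"delta_rot":[0,0,0],"linear":[0,-0.003,0.015],"grip":0.085},
  {"delta_rot":[0,0,0],"linear":[0,0,0.015],"grip":0.085},
  {"delta_rot":[0,0,0],"linear":[0,0,0.015],"grip":0.085},
  {"delta_rot":[0,0,0],"linear":[0,0,0.015],"grip":0.085},
  {"delta_rot":[0,0,0],"linear":[0,0,0.015],"grip":0.085},
  {"delta_rot":[0,0,0],"linear":[0,0,0.015],"grip":0.085},
  {"delta_rot":[0,0,0],"linear":[0,0,0.015],"grip":0.085},
  {"delta_rot":[0,0,0],"linear":[0,0,0.015],"grip":0.085},
  {"delta_rot":[0,0,0],"linear":[0,0,0.013],"grip":0.085},
  {"delta_rot":[0,0,0],"linear":[0,0,0],"grip":0.085},
])

```text
t: 4.75
tool_pos: [0.5443, 0.2583, 0.1353]
tool_rot: [-1.832, -2.549, 0.006]
contact_force: [-0.5, -0.4, 0.0]
opening: 0.0849
grip_force: 0.0
```

jog_arm([
  {"delta_rot":[0,0,0],"linear":[0,0,0],"grip":0.035},
  {"delta_rot":[0,0,0],"linear":[0,0,0],"grip":0.025},
  {"delta_rot":[0,0,0],"linear":[0,0,0],"grip":0.018},
  {"delta_rot":[0,0,0],"linear":[0,0,0],"grip":0.005},
  {"delta_rot":[0,0,0],"linear":[0,0,0],"grip":0.005},
  {"delta_rot":[0,0,0],"linear":[0,0,0],"grip":0.005},
  {"delta_rot":[0,0,0],"linear":[0,0,0],"grip":0.005},
  {"delta_rot":[0,0,0],"linear":[0,0,0],"grip":0.005},
  {"delta_rot":[0,0,0],"linear":[0,0,0],"grip":0.005},
  {"delta_rot":[0,0,0],"linear":[0,0,0],"grip":0.005},
], newtons=60)

```text
t: 5.75
tool_pos: [0.5463, 0.2589, 0.139]
tool_rot: [1.833, 2.55, 0.002]
contact_force: [-0.3, -0.7, 4.7]
opening: 0.0128
grip_force: 61.0
```

jog_arm([
  {"delta_rot":[0,0,0],"linear":[0,0,-0.005],"grip":0.005},
  {"delta_rot":[0,0,0],"linear":[0,0,-0.01],"grip":0.005},
  {"delta_rot":[0,0,0],"linear":[0,0,-0.015],"grip":0.005},
  {"delta_rot":[0,0,0],"linear":[0,0,-0.02],"grip":0.005},
  {"delta_rot":[0,0,0],"linear":[0,0,-0.02],"grip":0.005},
  {"delta_rot":[0,0,0],"linear":[0,0,-0.02],"grip":0.005},
  {"delta_rot":[0,0,0],"linear":[0,0,-0.015],"grip":0.005},
  {"delta_rot":[0,0,0],"linear":[0,0,-0.01],"grip":0.005},
  {"delta_rot":[0,0,0],"linear":[0,0,0],"grip":0.005},
  {"delta_rot":[0,0,0],"linear":[0,0,0],"grip":0.005},
])

```text
t: 6.75
tool_pos: [0.5455, 0.2587, 0.2526]
tool_rot: [-1.833, -2.55, 0.001]
contact_force: [-0.3, -1.0, -4.7]
opening: 0.0128
grip_force: 59.6
```

```bash
cat >> h.py <<'E'
def bar(X,a0,a1,h):
    """basket bar ends near TCP frame: fit in tool axes (a along bar, b across)"""
E
python3 - <<'E'
from h import *
np.set_printoptions(precision=4,suppress=True)
im,X=cloud("scene"); save(im[100:384,180:460],"s2.png",2.1)
im2,X2=cloud("top")
o=ctrl.get_obs(); tp=o["tool_pos"]; print(tp,o["tool_rot"],o["contact_force"],o["wrist_torque"],o["opening"])
u=np.array([-.319,.948]);w=np.array([.948,.319])
for Y in(X,X2):
    P=Y.reshape(-1,3);a=(P[:,:2]-tp[:2])@u;b=(P[:,:2]-tp[:2])@w
    k=(abs(a)<.17)&(abs(a)>.055)&(abs(b)<.03)&(abs(P[:,2]-tp[2]-.019)<.02)
    print(k.sum(),a[k].min(),a[k].max(),np.polyfit(a[k],b[k],1))
    st=k&(((abs(a)<.08))|((abs(a)>.1)&(abs(a)<.145)))
    print("bar z-tcp fit",np.polyfit(a[st],P[st,2]-tp[2],1))
E
```

```text
[0.5451 0.2586 0.2516] [-1.8326 -2.5496  0.0035] [-0.1878 -0.6285 -5.4529] [-0.0363 -0.0872  0.0402] 0.012993629946738666
444 -0.1503707947733072 0.15628893826923748 [0.0005 0.0017]
bar z-tcp fit [-0.0011  0.0183]
268 -0.15266055397574685 0.12975358147240054 [-0.0008 -0.0016]
bar z-tcp fit [-0.0011  0.0183]
```

jog_arm([
  {"delta_rot":[0,0,3],"linear":[0,-0.002,0],"grip":0.005},
  {"delta_rot":[0,0,4],"linear":[0,-0.004,0],"grip":0.005},
  {"delta_rot":[0,0,2.7],"linear":[0,-0.004,0],"grip":0.005},
  {"delta_rot":[0,0,0],"linear":[-0.01,-0.005,0],"grip":0.005},
  {"delta_rot":[0,0,0],"linear":[-0.02,-0.005,0],"grip":0.005},
  {"delta_rot":[0,0,0],"linear":[-0.02,-0.005,0],"grip":0.005},
  {"delta_rot":[0,0,0],"linear":[-0.02,-0.005,0],"grip":0.005},
  {"delta_rot":[0,0,0],"linear":[-0.02,-0.005,0],"grip":0.005},
  {"delta_rot":[0,0,0],"linear":[-0.02,-0.005,0],"grip":0.005},
  {"delta_rot":[0,0,0],"linear":[-0.02,-0.005,0],"grip":0.005},
])

```text
t: 7.85
tool_pos: [0.521, 0.1209, 0.2525]
tool_rot: [-2.041, -2.387, 0.002]
contact_force: [0.7, 0.5, -4.6]
opening: 0.013
grip_force: 59.6
```

jog_arm([
  {"delta_rot":[0,0,0],"linear":[-0.02,-0.005,0],"grip":0.005},
  {"delta_rot":[0,0,0],"linear":[-0.02,-0.005,0],"grip":0.005},
  {"delta_rot":[0,0,0],"linear":[-0.02,-0.005,0],"grip":0.005},
  {"delta_rot":[0,0,0],"linear":[-0.02,-0.005,0],"grip":0.005},
  {"delta_rot":[0,0,0],"linear":[-0.02,-0.005,0],"grip":0.005},
  {"delta_rot":[0,0,0],"linear":[-0.02,-0.005,0],"grip":0.005},
  {"delta_rot":[0,0,0],"linear":[-0.02,-0.005,0],"grip":0.005},
  {"delta_rot":[0,0,0],"linear":[-0.02,-0.005,0],"grip":0.005},
  {"delta_rot":[0,0,0],"linear":[-0.02,-0.005,0],"grip":0.005},
  {"delta_rot":[0,0,0],"linear":[-0.02,-0.005,0],"grip":0.005},
])

```text
t: 8.85
tool_pos: [0.5022, -0.0842, 0.2526]
tool_rot: [-2.041, -2.387, 0.001]
contact_force: [-0.1, 0.6, -4.3]
opening: 0.013
grip_force: 59.6
```

jog_arm([
  {"delta_rot":[0,0,0],"linear":[-0.02,-0.002,0],"grip":0.005},
  {"delta_rot":[0,0,0],"linear":[-0.02,0,0],"grip":0.005},
  {"delta_rot":[0,0,0],"linear":[-0.02,0,0],"grip":0.005},
  {"delta_rot":[0,0,0],"linear":[-0.02,0,0],"grip":0.005},
  {"delta_rot":[0,0,0],"linear":[-0.02,0,0],"grip":0.005},
  {"delta_rot":[0,0,0],"linear":[-0.02,0,0],"grip":0.005},
  {"delta_rot":[0,0,0],"linear":[-0.02,0,0],"grip":0.005},
  {"delta_rot":[0,0,0],"linear":[-0.01,0,0],"grip":0.005},
  {"delta_rot":[0,0,0],"linear":[0,0,0],"grip":0.005},
  {"delta_rot":[0,0,0],"linear":[0,0,0],"grip":0.005},
])

```text
t: 9.85
tool_pos: [0.5242, -0.2311, 0.2531]
tool_rot: [-2.042, -2.386, -0.001]
contact_force: [-0.3, -0.2, -4.3]
opening: 0.0124
grip_force: 59.7
```

Run:
```python
from h import *
np.set_printoptions(precision=4,suppress=True)
im,X=cloud("scene"); save(im[60:300,80:380],"s3.png",2.6)
im2,X2=cloud("top"); np.savez("/tmp/s3",X=X,X2=X2,im=im,im2=im2)
ts=[]
for i in range(5): ts.append(ctrl.get_obs()["tool_pos"])
o=ctrl.get_obs(); tp=o["tool_pos"]; print(ts,o["tool_rot"],o["contact_force"],o["wrist_torque"],o["opening"])
t=np.radians(98.9);u=np.array([np.cos(t),np.sin(t)]);w=np.array([u[1],-u[0]])
for Y in(X,X2):
    P=Y.reshape(-1,3);a=(P[:,:2]-tp[:2])@u;b=(P[:,:2]-tp[:2])@w;z=P[:,2]
    k=(abs(a)<.17)&(abs(a)>.055)&(abs(b)<.03)&(abs(z-tp[2]-.022)<.022)
    print("bar",k.sum(),a[k].min(),a[k].max(),np.polyfit(a[k],b[k],1))
    for s in(-1,1):
        kk=k&(a*s>.07)&(a*s<.11)&(z-tp[2]>.027); print("bend",s,kk.sum(),a[kk].mean(),b[kk].mean(),z[kk].max()-tp[2])
    for s in(-1,1):
        h=(abs(a-s*.09)<.04)&(b>.09)&(b<.17)&(z>.17)&(z<.235); 
        hh=h&(b<.15); print("hook",s,h.sum(),"a",np.median(a[hh]),"slope",np.polyfit(b[hh],a[hh],1)); 
        g=np.c_[b,z][h]; 
        for e in np.arange(.07,.17,.006):
            q=g[(g[:,0]>=e)&(g[:,0]<e+.006)]
            if len(q): print("   %.3f n%d z %.4f max %.4f"%(e,len(q),np.median(q[:,1]),q[:,1].max()))
```

```text
[array([ 0.5243, -0.2307,  0.2532]), array([ 0.5243, -0.2307,  0.2532]), array([ 0.5243, -0.2307,  0.2532]), array([ 0.5243, -0.2307,  0.2532]), array([ 0.5243, -0.2307,  0.2532])] [-2.0413 -2.3874 -0.0004] [ 1.2126  0.4047 -4.5114] [ 0.0569 -0.025   0.026 ] 0.012944147950865962
bar 183 -0.15045324976386182 0.15791183492184385 [-0.0062 -0.0001]
bend -1 1 -0.09689996493976115 0.0007840879380407736 0.03037352586543185
bend 1 21 0.09316970806075324 -0.0013495203547938684 0.032843328773823344
hook -1 235 a -0.09868065770862823 slope [ 0.0378 -0.1031]
   0.088 n3 z 0.1979 max 0.1994
   0.094 n6 z 0.1982 max 0.1998
   0.100 n5 z 0.1981 max 0.2002
   0.106 n4 z 0.1994 max 0.2017
   0.112 n8 z 0.1997 max 0.2022
   0.118 n8 z 0.1990 max 0.2024
   0.124 n6 z 0.1986 max 0.2016
   0.130 n8 z 0.1983 max 0.2007
   0.136 n2 z 0.2000 max 0.2020
   0.148 n16 z 0.2152 max 0.2183
   0.154 n36 z 0.2166 max 0.2189
   0.160 n52 z 0.2159 max 0.2194
   0.166 n81 z 0.2060 max 0.2189
hook 1 296 a 0.08248480815190568 slope [-0.0032  0.0824]
   0.088 n6 z 0.1982 max 0.2002
   0.094 n6 z 0.1986 max 0.1994
   0.100 n7 z 0.1986 max 0.2001
   0.106 n9 z 0.1976 max 0.2008
   0.112 n5 z 0.1986 max 0.2004
   0.118 n7 z 0.1994 max 0.2012
   0.124 n8 z 0.1991 max 0.2024
   0.130 n11 z 0.1991 max 0.2016
   0.136 n3 z 0.2004 max 0.2009
   0.148 n14 z 0.2154 max 0.2174
   0.154 n51 z 0.2151 max 0.2173
   0.160 n75 z 0.2139 max 0.2181
   0.166 n94 z 0.2047 max 0.2175
bar 163 0.05501538640292125 0.1558353975115139 [-0.0012 -0.002 ]<stdin>:14: RuntimeWarning: Mean of empty slice.
  ret = ret.dtype.type(ret / rcount)
Traceback (most recent call last):
ValueError: zero-size array to reduction operation maximum which has no identity
```

jog_arm([
  {"delta_rot":[0,0,0],"linear":[-0.004,0,0.01],"grip":0.005},
  {"delta_rot":[0,0,0],"linear":[-0.004,0,0.01],"grip":0.005},
  {"delta_rot":[0,0,0],"linear":[-0.004,0.006,0],"grip":0.005},
  {"delta_rot":[0,0,0],"linear":[0,0.013,0],"grip":0.005},
  {"delta_rot":[0,0,0],"linear":[0,0.016,0],"grip":0.005},
  {"delta_rot":[0,0,0],"linear":[0,0.016,0],"grip":0.005},
  {"delta_rot":[0,0,0],"linear":[0,0.014,0],"grip":0.005},
  {"delta_rot":[0,0,0],"linear":[0,0.0115,0],"grip":0.005},
  {"delta_rot":[0,0,0],"linear":[0,0,0],"grip":0.005},
  {"delta_rot":[0,0,0],"linear":[0,0,0],"grip":0.005},
])

```text
t: 10.95
tool_pos: [0.6018, -0.2314, 0.2331]
tool_rot: [-2.042, -2.387, 0.001]
contact_force: [0.0, -0.9, -3.3]
opening: 0.0131
grip_force: 59.6
```

Run:
```python
from h import *
np.set_printoptions(precision=4,suppress=True)
im,X=cloud("scene"); save(im[70:250,100:300],"s4.png",3)
im2,X2=cloud("top"); save(im2[100:260,250:470],"t4.png",3)
o=ctrl.get_obs(); tp=o["tool_pos"]; print(tp,o["tool_rot"],o["contact_force"],o["wrist_torque"])
t=np.radians(98.9);u=np.array([np.cos(t),np.sin(t)]);w=np.array([u[1],-u[0]])
for Y in(X,X2):
    P=Y.reshape(-1,3);a=(P[:,:2]-tp[:2])@u;b=(P[:,:2]-tp[:2])@w;z=P[:,2]
    k=(abs(a)<.17)&(abs(a)>.05)&(abs(b)<.02)&(abs(z-tp[2]-.022)<.015)&(z>.235)
    print("bar",k.sum(),a[k].min(),a[k].max(),np.polyfit(a[k],b[k],1))
    for s in(-1,1):
        kk=k&(a*s>.07)&(a*s<.11)&(z-tp[2]>.027)
        if kk.any(): print("bend",s,kk.sum(),a[kk].min(),a[kk].max(),b[kk].mean(),z[kk].max()-tp[2])
        h=(abs(a-s*.09)<.03)&(b>-.04)&(b<.055)&(z>.18)&(z<.225)
        print("hook",s,h.sum(),"a",np.median(a[h]),np.polyfit(b[h],a[h],1)); 
        for e in np.arange(-.036,.05,.006):
            q=z[h&(b>=e)&(b<e+.006)]
            if len(q): print("   %.3f n%d z %.4f max %.4f"%(e,len(q),np.median(q),q.max()))
```

```text
[ 0.6014 -0.2315  0.2332] [-2.0426 -2.3862  0.0006] [ 0.5095  0.3702 -4.1482] [ 0.002   0.0413 -0.0418]
bar 153 -0.1462429581316054 0.16021796231369684 [-0.0064  0.0008]
hook -1 93 a -0.08569440496712727 [ 0.0065 -0.0862]
   -0.024 n2 z 0.2032 max 0.2090
   -0.018 n16 z 0.2071 max 0.2149
   -0.012 n11 z 0.1973 max 0.2035
   -0.006 n7 z 0.1911 max 0.1944
   -0.000 n5 z 0.1926 max 0.1941
   0.006 n5 z 0.1952 max 0.1986
   0.012 n7 z 0.1988 max 0.2004
   0.018 n6 z 0.1990 max 0.2011
   0.024 n5 z 0.1980 max 0.2009
   0.030 n6 z 0.1988 max 0.2017
   0.036 n8 z 0.1987 max 0.2020
   0.042 n6 z 0.1983 max 0.2011
   0.048 n7 z 0.1990 max 0.2010
bend 1 20 0.08309091710727236 0.10488509401848413 0.0002504989796014555 0.03388501478098657
hook 1 102 a 0.09507897079763254 [0.0036 0.0946]
   -0.018 n16 z 0.2074 max 0.2128
   -0.012 n14 z 0.1973 max 0.2070
   -0.006 n9 z 0.1932 max 0.1955
   -0.000 n7 z 0.1911 max 0.1940
   0.006 n6 z 0.1950 max 0.1976
   0.012 n8 z 0.1982 max 0.2003
   0.018 n8 z 0.1980 max 0.1995
   0.024 n6 z 0.1979 max 0.2002
   0.030 n8 z 0.1995 max 0.2022
   0.036 n7 z 0.1978
[... 185 characters left out ...]
3723274 -0.003921899256296604 0.03009014817604508
hook -1 20 a -0.08443915387143702 [-0.0194 -0.0858]
   -0.018 n14 z 0.2102 max 0.2140
   -0.012 n6 z 0.1966 max 0.2050
bend 1 29 0.08367024573439565 0.10077092564116227 -0.0012214135436185616 0.03382533488442549
hook 1 96 a 0.09199651708065285 [-0.0139  0.0923]
   -0.018 n9 z 0.2103 max 0.2143
   -0.012 n6 z 0.1968 max 0.2026
   -0.006 n9 z 0.1941 max 0.1949
   -0.000 n8 z 0.1921 max 0.1949
   0.006 n2 z 0.2003 max 0.2007
   0.012 n9 z 0.1981 max 0.2014
   0.018 n8 z 0.2002 max 0.2010
   0.024 n8 z 0.2000 max 0.2012
   0.030 n9 z 0.1997 max 0.2013
   0.036 n10 z 0.1994 max 0.2007
   0.042 n8 z 0.2002 max 0.2013
   0.048 n8 z 0.2007 max 0.2017
```

View pics/s4.png

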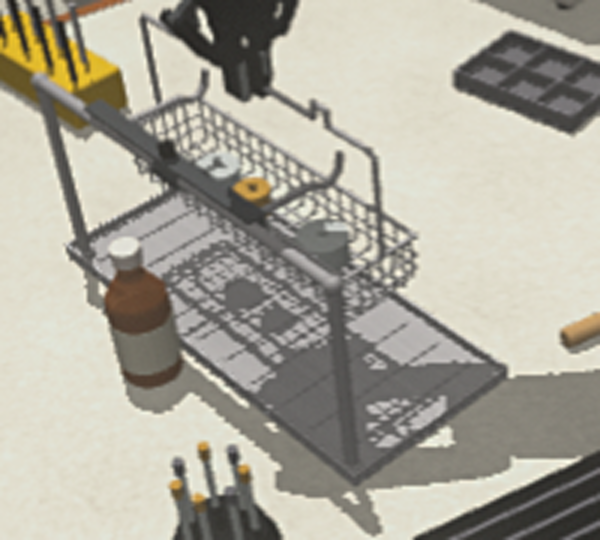

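View pics/t4.png

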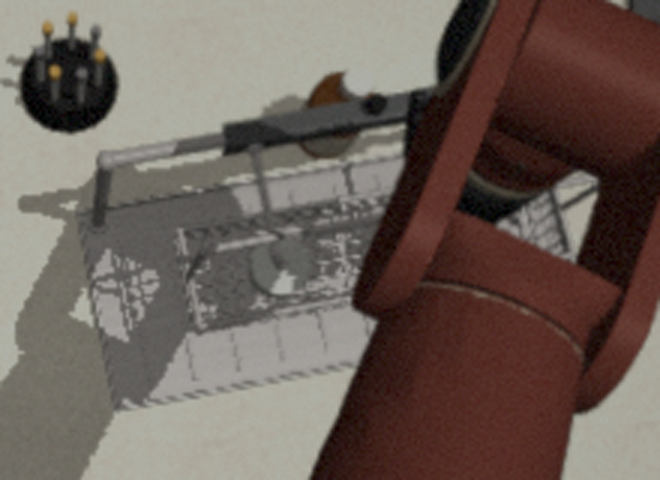

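The hook tips, at (205,75) and (340,155) in the scene crop, are in front of the bar. The bend at (320,110) lines up with its hook to within about 1 mm. Next I let it down.

jog_arm([
  {"delta_rot":[0,0,0],"linear":[0,0,0.006],"grip":0.005},
  {"delta_rot":[0,0,0],"linear":[0,0,0.009],"grip":0.005},
  {"delta_rot":[0,0,0],"linear":[0,0,0.009],"grip":0.005},
  {"delta_rot":[0,0,0],"linear":[0,0,0.009],"grip":0.005},
  {"delta_rot":[0,0,0],"linear":[0,0,0.006],"grip":0.005},
  {"delta_rot":[0,0,0],"linear":[0,0,0.004],"grip":0.005},
  {"delta_rot":[0,0,0],"linear":[0,0,0.002],"grip":0.005},
  {"delta_rot":[0,0,0],"linear":[0,0,0],"grip":0.005},
  {"delta_rot":[0,0,0],"linear":[0,0,0],"grip":0.005},
])

```text
t: 11.95
tool_pos: [0.602, -0.2316, 0.1888]
tool_rot: [2.042, 2.386, 0.0]
contact_force: [1.5, 0.2, -5.1]
opening: 0.0129
grip_force: 59.6
```

jog_arm([
  {"delta_rot":[0,0,0],"linear":[0,0,0.001],"grip":0.005},
  {"delta_rot":[0,0,0],"linear":[0,0,0.001],"grip":0.005},
  {"delta_rot":[0,0,0],"linear":[0,0,0.001],"grip":0.005},
  {"delta_rot":[0,0,0],"linear":[0,0,0.001],"grip":0.005},
  {"delta_rot":[0,0,0],"linear":[0,0,0.001],"grip":0.005},
  {"delta_rot":[0,0,0],"linear":[0,0,0.001],"grip":0.005},
  {"delta_rot":[0,0,0],"linear":[0,0,0],"grip":0.005},
])

```text
t: 12.65
tool_pos: [0.6016, -0.2314, 0.182]
tool_rot: [-2.042, -2.387, 0.0]
contact_force: [-0.2, 0.1, -5.0]
opening: 0.0131
grip_force: 59.7
```

jog_arm([
  {"delta_rot":[0,0,0],"linear":[0,0,0.001],"grip":0.005},
  {"delta_rot":[0,0,0],"linear":[0,0,0.001],"grip":0.005},
  {"delta_rot":[0,0,0],"linear":[0,0,0],"grip":0.005},
])

```text
t: 12.95
tool_pos: [0.6017, -0.2314, 0.1801]
tool_rot: [-2.042, -2.387, 0.0]
contact_force: [-0.6, -0.2, -4.9]
opening: 0.0129
grip_force: 59.7
```

jog_arm([
  {"delta_rot":[0,0,0],"linear":[0,0,0.001],"grip":0.005},
  {"delta_rot":[0,0,0],"linear":[0,0,0],"grip":0.005},
])

```text
t: 13.15
tool_pos: [0.6017, -0.2314, 0.1791]
tool_rot: [-2.043, -2.387, 0.0]
contact_force: [-1.2, 0.6, -5.8]
opening: 0.0128
grip_force: 59.7
```

jog_arm([
  {"delta_rot":[0,0,0],"linear":[0,0,0.001],"grip":0.005},
  {"delta_rot":[0,0,0],"linear":[0,0,0],"grip":0.005},
])

```text
t: 13.35
tool_pos: [0.6017, -0.2314, 0.1781]
tool_rot: [-2.043, -2.387, 0.0]
contact_force: [0.1, 0.4, -3.8]
opening: 0.0128
grip_force: 59.7
```

jog_arm([
  {"delta_rot":[0,0,0],"linear":[0,0,0.001],"grip":0.005},
  {"delta_rot":[0,0,0],"linear":[0,0,0],"grip":0.005},
])

```text
t: 13.55
tool_pos: [0.6017, -0.2314, 0.1771]
tool_rot: [-2.043, -2.387, 0.0]
contact_force: [-0.4, -0.1, -4.7]
opening: 0.013
grip_force: 59.7
```

jog_arm([
  {"delta_rot":[0,0,0],"linear":[0,0,0.001],"grip":0.005},
  {"delta_rot":[0,0,0],"linear":[0,0,0],"grip":0.005},
])

```text
t: 13.75
tool_pos: [0.6017, -0.2314, 0.1761]
tool_rot: [-2.042, -2.387, 0.0]
contact_force: [-0.3, 0.5, -3.9]
opening: 0.0128
grip_force: 59.7
```

jog_arm([
  {"delta_rot":[0,0,0],"linear":[0,0,0.001],"grip":0.005},
  {"delta_rot":[0,0,0],"linear":[0,0,0],"grip":0.005},
])

```text
t: 13.95
tool_pos: [0.6017, -0.2314, 0.1751]
tool_rot: [-2.042, -2.387, 0.0]
contact_force: [-0.1, 0.1, -4.8]
opening: 0.0124
grip_force: 59.7
```

jog_arm([
  {"delta_rot":[0,0,0],"linear":[0,0,0.001],"grip":0.005},
  {"delta_rot":[0,0,0],"linear":[0,0,0],"grip":0.005},
])

```text
t: 14.15
tool_pos: [0.6017, -0.2314, 0.1741]
tool_rot: [-2.043, -2.387, 0.0]
contact_force: [-0.5, -0.4, -5.1]
opening: 0.0128
grip_force: 59.7
```

jog_arm([
  {"delta_rot":[0,0,0],"linear":[0,0,0.001],"grip":0.005},
  {"delta_rot":[0,0,0],"linear":[0,0,0.001],"grip":0.005},
  {"delta_rot":[0,0,0],"linear":[0,0,0],"grip":0.005},
])

```text
t: 14.45
tool_pos: [0.6016, -0.2314, 0.172]
tool_rot: [-2.042, -2.387, 0.0]
contact_force: [-0.0, 1.0, -5.2]
opening: 0.013
grip_force: 59.7
```

jog_arm([
  {"delta_rot":[0,0,0],"linear":[0,0,0.001],"grip":0.005},
  {"delta_rot":[0,0,0],"linear":[0,0,0],"grip":0.005},
])

```text
t: 14.65
tool_pos: [0.6017, -0.2314, 0.1711]
tool_rot: [-2.043, -2.387, 0.0]
contact_force: [0.4, -0.2, -5.6]
opening: 0.013
grip_force: 59.7
```

jog_arm([
  {"delta_rot":[0,0,0],"linear":[0,0,0.001],"grip":0.005},
  {"delta_rot":[0,0,0],"linear":[0,0,0],"grip":0.005},
])

```text
t: 14.85
tool_pos: [0.6017, -0.2314, 0.1701]
tool_rot: [-2.042, -2.387, 0.0]
contact_force: [0.8, 0.4, -5.4]
opening: 0.0128
grip_force: 59.7
```

jog_arm([
  {"delta_rot":[0,0,0],"linear":[0,0,0.001],"grip":0.005},
  {"delta_rot":[0,0,0],"linear":[0,0,0.001],"grip":0.005},
  {"delta_rot":[0,0,0],"linear":[0,0,0],"grip":0.005},
])

```text
t: 15.15
tool_pos: [0.6017, -0.2314, 0.168]
tool_rot: [-2.042, -2.387, 0.0]
contact_force: [-0.2, 0.1, -4.8]
opening: 0.013
grip_force: 59.7
```

jog_arm([
  {"delta_rot":[0,0,0],"linear":[0,0,0.001],"grip":0.005},
  {"delta_rot":[0,0,0],"linear":[0,0,0],"grip":0.005},
])

```text
t: 15.35
tool_pos: [0.6017, -0.2314, 0.1671]
tool_rot: [-2.043, -2.387, 0.0]
contact_force: [0.2, 0.1, -5.6]
opening: 0.0127
grip_force: 59.7
```

jog_arm([
  {"delta_rot":[0,0,0],"linear":[0,0,0.001],"grip":0.005},
  {"delta_rot":[0,0,0],"linear":[0,0,0],"grip":0.005},
])

```text
t: 15.55
tool_pos: [0.6018, -0.2314, 0.1662]
tool_rot: [-2.043, -2.387, -0.0]
contact_force: [1.0, 0.1, -4.6]
opening: 0.0127
grip_force: 59.7
```

jog_arm([
  {"delta_rot":[0,0,0],"linear":[0,0,0.001],"grip":0.005},
  {"delta_rot":[0,0,0],"linear":[0,0,0],"grip":0.005},
])

```text
t: 15.75
tool_pos: [0.6019, -0.2316, 0.1661]
tool_rot: [2.042, 2.387, -0.0]
contact_force: [-1.1, 0.6, -1.4]
opening: 0.0129
grip_force: 60.1
```

jog_arm([
  {"delta_rot":[0,0,0],"linear":[0,0,0.0007],"grip":0.005},
  {"delta_rot":[0,0,0],"linear":[0,0,0],"grip":0.005},
])

```text
t: 15.95
tool_pos: [0.602, -0.2317, 0.1659]
tool_rot: [2.042, 2.386, 0.0]
contact_force: [-2.5, 0.1, 2.9]
opening: 0.0128
grip_force: 60.7
```

jog_arm([
  {"delta_rot":[0,0,0],"linear":[0,0,0.0007],"grip":0.005},
  {"delta_rot":[0,0,0],"linear":[0,0,0],"grip":0.005},
])

```text
t: 16.15
tool_pos: [0.6021, -0.2317, 0.1658]
tool_rot: [2.042, 2.386, 0.0]
contact_force: [-4.5, 2.1, 5.2]
opening: 0.0129
grip_force: 61.2
```

jog_arm([
  {"delta_rot":[0,0,0],"linear":[0,0,-0.0012],"grip":0.005},
  {"delta_rot":[0,0,0],"linear":[0,0,0],"grip":0.005},
])

```text
t: 16.35
tool_pos: [0.602, -0.2316, 0.1658]
tool_rot: [2.042, 2.386, 0.0]
contact_force: [-3.1, 0.8, 4.2]
opening: 0.0127
grip_force: 60.7
```

jog_arm([
  {"delta_rot":[0,0,0],"linear":[0,-0.001,0],"grip":0.005},
  {"delta_rot":[0,0,0],"linear":[0,-0.001,0],"grip":0.005},
  {"delta_rot":[0,0,0],"linear":[0,0,0],"grip":0.005},
])

```text
t: 16.65
tool_pos: [0.6011, -0.2318, 0.1658]
tool_rot: [2.041, 2.384, 0.003]
contact_force: [5.3, 0.9, 3.4]
opening: 0.0131
grip_force: 60.7
```

Run:
```python
from h import *
np.set_printoptions(precision=4,suppress=True)
im,X=cloud("scene"); save(im[70:220,120:300],"s5.png",3.3)
im2,X2=cloud("top")
o=ctrl.get_obs(); tp=o["tool_pos"]; print(tp,o["contact_force"],o["wrist_torque"])
t=np.radians(98.9);u=np.array([np.cos(t),np.sin(t)]);w=np.array([u[1],-u[0]])
for Y in(X,X2):
    P=Y.reshape(-1,3);a=(P[:,:2]-tp[:2])@u;b=(P[:,:2]-tp[:2])@w;z=P[:,2]
    k=(abs(a)<.17)&(abs(a)>.05)&(abs(b)<.025)&(abs(z-tp[2]-.022)<.016)
    for s in(-1,1):
        r=k&(a*s>.115)&(a*s<.145); q=k&(a*s<.075)
        print(s,"outer bar n,b,z",r.sum(),np.median(b[r]),np.median(z[r]),"inner",q.sum(),np.median(b[q]),np.median(z[q]))
        kk=k&(a*s>.07)&(a*s<.115)&(z-tp[2]>.028)
        if kk.any(): print("  bend",kk.sum(),np.median(a[kk]),np.median(b[kk]),z[kk].max())
        h=(abs(a-s*.09)<.03)&(b>.015)&(b<.06)&(z>.18)&(z<.225)
        print("  hook a",h.sum(),np.median(a[h]))
```

```text
[ 0.601  -0.2318  0.1659] [4.4027 1.386  3.5382] [ 0.1906 -0.6245 -0.0098]
-1 outer bar n,b,z 17 -0.00041451481494894133 0.18374112179008986 inner 144 0.00035938347735208756 0.18753326647761626
  bend 11 -0.08441698276155585 0.020352207236423288 0.2006613621760508
  hook a 49 -0.08563250111353407
1 outer bar n,b,z 26 -6.109578206994203e-05 0.18292369983751394 inner 51 0.0004962570602582189 0.18381117034507732
  bend 53 0.09473153897366975 0.0001538526395367622 0.20250047740819474
  hook a 53 0.094879026975038
-1 outer bar n,b,z 0 nan nan inner 176 -0.001260003511975401 0.18512150891847767
  bend 5 -0.08358907376015944 -0.010355648875283122 0.20147585694414022
  hook a 0 nan
1 outer bar n,b,z 39 -0.002126121256102565 0.18364606424888177 inner 38 -0.0020785265398369965 0.18393677361934016
  bend 59 0.09238947736302618 0.00195418196250377 0.203139184000977
  hook a 66 0.09206739983362042
  return _methods._mean(a, axis=axis, dtype=dtype,
  ret = ret.dtype.type(ret / rcount)
```

View pics/s5.png

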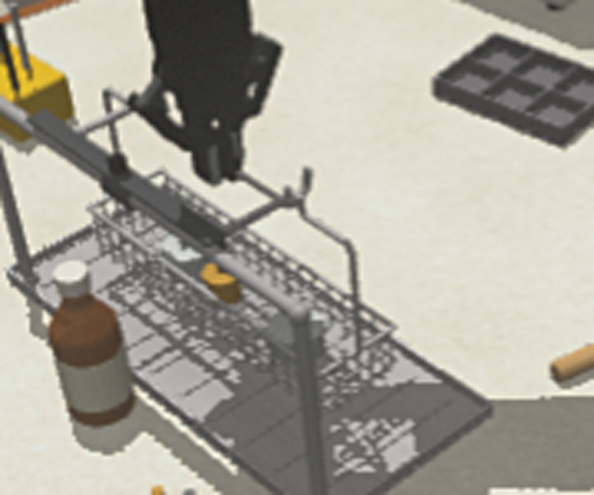

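The near bend is down over its hook at (293,195), and both outer bar sections read z ≈ 0.183, so it is seated. Next I relieve the sideways force, hold and release.

jog_arm([
  {"delta_rot":[0,0,0],"linear":[0,0.001,-0.0005],"grip":0.005},
  {"delta_rot":[0,0,0],"linear":[0,0,0],"grip":0.005},
  {"delta_rot":[0,0,0],"linear":[0,0,0],"grip":0.005},
  {"delta_rot":[0,0,0],"linear":[0,0,0],"grip":0.005},
  {"delta_rot":[0,0,0],"linear":[0,0,0],"grip":0.005},
  {"delta_rot":[0,0,0],"linear":[0,0,0],"grip":0.005},
])

```text
t: 17.35
tool_pos: [0.6009, -0.2317, 0.1658]
tool_rot: [2.042, 2.386, 0.0]
contact_force: [3.1, 1.3, 3.5]
opening: 0.0127
grip_force: 60.8
```

jog_arm([
  {"delta_rot":[0,0,0],"linear":[0,0.0007,-0.0006],"grip":0.005},
  {"delta_rot":[0,0,0],"linear":[0,0,0],"grip":0.005},
  {"delta_rot":[0,0,0],"linear":[0,0,0],"grip":0.005},
  {"delta_rot":[0,0,0],"linear":[0,0,0],"grip":0.005},
  {"delta_rot":[0,0,0],"linear":[0,0,0],"grip":0.005},
])

```text
t: 17.85
tool_pos: [0.601, -0.2316, 0.1659]
tool_rot: [-2.042, -2.386, 0.001]
contact_force: [-0.2, -0.3, 4.1]
opening: 0.013
grip_force: 60.7
```

jog_arm([
  {"delta_rot":[0,0,0],"linear":[0,0,0],"grip":0.014},
  {"delta_rot":[0,0,0],"linear":[0,0,0],"grip":0.016},
  {"delta_rot":[0,0,0],"linear":[0,0,0],"grip":0.02},
  {"delta_rot":[0,0,0],"linear":[0,0,0],"grip":0.03},
  {"delta_rot":[0,0,0],"linear":[0,0,0],"grip":0.05},
  {"delta_rot":[0,0,0],"linear":[0,0,0],"grip":0.06},
  {"delta_rot":[0,0,0],"linear":[0,0,0],"grip":0.06},
  {"delta_rot":[0,0,0],"linear":[0,0,0],"grip":0.06},
], newtons=20)

```text
t: 18.65
tool_pos: [0.6015, -0.2315, 0.1662]
tool_rot: [2.043, 2.387, 0.0]
contact_force: [-0.4, 0.1, 0.5]
opening: 0.0601
grip_force: 0.0
```

Released. Next I rise straight up and check.

jog_arm([
  {"delta_rot":[0,0,0],"linear":[0,0,-0.005],"grip":0.06},
  {"delta_rot":[0,0,0],"linear":[0,0,-0.01],"grip":0.06},
  {"delta_rot":[0,0,0],"linear":[0,0,-0.02],"grip":0.06},
  {"delta_rot":[0,0,0],"linear":[0,0,-0.02],"grip":0.06},
  {"delta_rot":[0,0,0],"linear":[0,0,-0.02],"grip":0.06},
  {"delta_rot":[0,0,0],"linear":[0,0,-0.02],"grip":0.06},
  {"delta_rot":[0,0,0],"linear":[0,0,-0.02],"grip":0.06},
  {"delta_rot":[0,0,0],"linear":[0,0,0],"grip":0.06},
  {"delta_rot":[0,0,0],"linear":[0,0,0],"grip":0.06},
])

```text
t: 19.55
tool_pos: [0.6017, -0.2316, 0.282]
tool_rot: [2.042, 2.386, 0.001]
contact_force: [0.1, 0.1, -0.4]
opening: 0.0599
grip_force: 0.0
```

jog_arm([
  {"delta_rot":[0,0,0],"linear":[0,0,0],"grip":0.06},
  {"delta_rot":[0,0,0],"linear":[0,0,0],"grip":0.06},
  {"delta_rot":[0,0,0],"linear":[0,0,0],"grip":0.06},
  {"delta_rot":[0,0,0],"linear":[0,0,0],"grip":0.06},
  {"delta_rot":[0,0,0],"linear":[0,0,0],"grip":0.06},
  {"delta_rot":[0,0,0],"linear":[0,0,0],"grip":0.06},
  {"delta_rot":[0,0,0],"linear":[0,0,0],"grip":0.06},
  {"delta_rot":[0,0,0],"linear":[0,0,0],"grip":0.06},
  {"delta_rot":[0,0,0],"linear":[0,0,0],"grip":0.06},
  {"delta_rot":[0,0,0],"linear":[0,0,0],"grip":0.06},
])

```text
t: 20.55
tool_pos: [0.6015, -0.2315, 0.2813]
tool_rot: [2.043, 2.387, -0.0]
contact_force: [-0.4, -0.6, 0.6]
opening: 0.0602
grip_force: 0.0
```

Run:
```python
from h import *
for i in range(3):
    im,X=cloud("scene")
    t=np.radians(98.9);u=np.array([np.cos(t),np.sin(t)]);w=np.array([u[1],-u[0]]);tp=np.array([.6012,-.2316,.166])
    P=X.reshape(-1,3);a=(P[:,:2]-tp[:2])@u;b=(P[:,:2]-tp[:2])@w;z=P[:,2]
    k=(abs(b)<.025)&(abs(z-tp[2]-.022)<.016)
    for s in(-1,1):
        r=k&(a*s>.115)&(a*s<.145); print(s,r.sum(),np.median(b[r]),np.median(z[r]))
save(im[70:220,120:300],"s6.png",3.3)
```

```text
-1 17 -0.0008648834071449206 0.18374741027931743
1 26 -6.930574119521446e-05 0.1836075920227469
-1 18 -0.0006256524406909542 0.1841717333012709
1 26 -0.00021233035295584226 0.18327862108834686
-1 18 -0.00013005611460053233 0.1846290806567406
1 26 -0.000304951388905791 0.18267406857331814
```

View pics/s6.png

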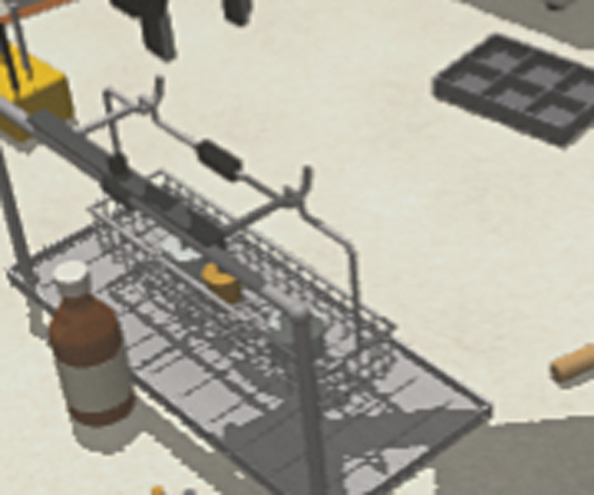

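Both bends sit on their hooks, at (150,103) and (293,195). The bar is level and still, and the gripper is clear.

```bash
python3 -c "
from station import ctrl
print(ctrl.finish_job())"
```

```text
the job is handed in; nothing more can be done
None
```

The basket hangs still on the stand with both bends down over their hooks and the gripper clear; I handed the job in at about 21 s, and the interface returned no verdict.

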